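# Count along the dock and push the handpiece into the third gap

### The job

Run a fingertip lightly along the row of sprung bumps on the back of the docking rack, starting at the end where the tall bottle stands, dipping the first, second and third bump in turn without coming up in between and leaving the other three bumps alone. Then push the loose handpiece that stands in front of the rack into that third gap until its foot is fully home against the back wall. Only touch and push: never lift or tip the handpiece, leave the two docked heads, the bottle and the jar where they stand, and finish clear of everything.

Things in the scene. Friction and masses are not known exactly. Their poses are not given: they have to be found in the camera images.
- rack: fixed aluminium docking rack, 330 mm long, turned up to 12 degrees. Origin: on the table, mid-length, at the front face of its back wall; x away from the robot into the wall (24 mm thick, 38 high), y left along the row, z up. Seven fins (6 mm thick, 26 high, x = -35 mm to the wall) leave six gaps a to f, 46 mm wide, centred at y = +130, +78, +26, -26, -78, -130 mm
- bump_row (a point): middle of the row of six grey sprung bumps on top of the rack's back wall, at crown height: 12 mm behind the wall's front face, 46 mm above the table; axes as the rack. One bump a to f behind each gap, at the gap's y, all alike: a gently curved top (radius 30 mm, axis along x), 20 mm wide in x, about 40 mm along y, crown 8 mm above the wall. Occupied gaps count too
- bump_a (a joint): how far the bump behind gap a is pressed down, m: 0 = up, 0.008 = flush with the wall top; springs back, takes about 0.5 N to start and 1.7 N flush. Pressed to 1.5 mm or more it counts as dipped
- bump_b (a joint): how far the bump behind gap b is pressed down, m: 0 = up, 0.008 = flush with the wall top; springs back, takes about 0.5 N to start and 1.7 N flush. Pressed to 1.5 mm or more it counts as dipped
- bump_c (a joint): how far the bump behind gap c is pressed down, m: 0 = up, 0.008 = flush with the wall top; springs back, takes about 0.5 N to start and 1.7 N flush. Pressed to 1.5 mm or more it counts as dipped
- bump_d (a joint): how far the bump behind gap d is pressed down, m: 0 = up, 0.008 = flush with the wall top; springs back, takes about 0.5 N to start and 1.7 N flush. Pressed to 1.5 mm or more it counts as dipped
- bump_e (a joint): how far the bump behind gap e is pressed down, m: 0 = up, 0.008 = flush with the wall top; springs back, takes about 0.5 N to start and 1.7 N flush. Pressed to 1.5 mm or more it counts as dipped
- bump_f (a joint): how far the bump behind gap f is pressed down, m: 0 = up, 0.008 = flush with the wall top; springs back, takes about 0.5 N to start and 1.7 N flush. Pressed to 1.5 mm or more it counts as dipped
- handpiece: the loose handpiece standing upright on the table between robot and rack: round black foot 40 mm across and 14 mm high, above it a narrower metal neck with a flat mushroom head 24 mm across, 46 mm high in all, 140 g (varies); slides on the table when pushed at the foot, may tip if pushed higher. Origin: centre of the foot's underside, z up. When home in a gap its centre is 20 mm in front of the wall (rack x = -20 mm) and it sticks out about 5 mm past the fins
- cone_head: bystander already docked in gap b: round black foot 40 mm across and 14 mm high, pointed cone on top, 60 mm high. Origin: centre of its underside
- ball_head: bystander already docked in gap f: round black foot 40 mm across and 14 mm high, neck with two small balls on top, 58 mm high. Origin: centre of its underside
- bottle: the tall clear bottle with black cap, 44 mm across, 92 mm high, loose, beside one end of the rack: the gap nearest to it is number one. Origin: centre of its underside
- jar: low clear jar with black lid, 50 mm across, 40 mm high, loose, beside the other end of the rack. Origin: centre of its underside

How it is judged (in metres and radians):
On the way, in this order (a step that is already met when the one before it is completed fails the run):
1. a fingertip dips the first bump from the bottle's end (contact force between the fingers and rack above 0.05 N and ((y of bottle in the frame of rack above 0 m and value of joint bump_a above 0.0015 m) or (y of bottle in the frame of rack below 0 m and value of joint bump_f above 0.0015 m))), for 0.05 s.
2. the finger moves on low between first and second bump (z of the grasp point in the frame of rack below 0.091 m and x of the grasp point in the frame of rack between -0.02 and 0.045 m and ((y of bottle in the frame of rack above 0 m and y of the grasp point in the frame of rack between 0.095 and 0.113 m) or (y of bottle in the frame of rack below 0 m and y of the grasp point in the frame of rack between -0.113 and -0.095 m))), for 0.02 s.
3. it dips the second bump (contact force between the fingers and rack above 0.05 N and ((y of bottle in the frame of rack above 0 m and value of joint bump_b above 0.0015 m) or (y of bottle in the frame of rack below 0 m and value of joint bump_e above 0.0015 m))), for 0.05 s.
4. the finger moves on low between second and third bump (z of the grasp point in the frame of rack below 0.091 m and x of the grasp point in the frame of rack between -0.02 and 0.045 m and ((y of bottle in the frame of rack above 0 m and y of the grasp point in the frame of rack between 0.043 and 0.061 m) or (y of bottle in the frame of rack below 0 m and y of the grasp point in the frame of rack between -0.061 and -0.043 m))), for 0.02 s.
5. it dips the third bump (contact force between the fingers and rack above 0.05 N and ((y of bottle in the frame of rack above 0 m and value of joint bump_c above 0.0015 m) or (y of bottle in the frame of rack below 0 m and value of joint bump_d above 0.0015 m))), for 0.05 s.
6. the handpiece is pushed home into the third gap (x of handpiece in the frame of rack between -0.024 and -0.014 m and ((y of bottle in the frame of rack above 0 m and y of handpiece in the frame of rack between 0.02 and 0.032 m) or (y of bottle in the frame of rack below 0 m and y of handpiece in the frame of rack between -0.032 and -0.02 m))), for 0.2 s.
At the end, for the whole second after the job is handed in: the handpiece stands upright and still on the table in the third gap from the bottle's end, its centre within 6 mm of the gap's centre line and its foot within 4 mm of the back wall (all of step 6 and angle between handpiece's own z axis and vertical below 0.1 rad and height (world z) of handpiece between -0.005 and 0.005 m and linear speed of handpiece below 0.01 m/s); the robot touches nothing.
It fails at once if a bump past the third is pressed (more than 3 mm) ((y of bottle in the frame of rack above 0 m and value of joint any of bump_d, bump_e, bump_f above 0.003 m) or (y of bottle in the frame of rack below 0 m and value of joint any of bump_a, bump_b, bump_c above 0.003 m)).
It fails at once if the fingers press the rack hard (over 30 N) (contact force between the fingers and rack above 30 N).
It fails at once if the handpiece is lifted (over 10 mm) or tipped (over 0.35 rad) (height (world z) of handpiece above 0.01 m or angle between handpiece's own z axis and vertical above 0.35 rad).
It fails at once if a docked head is moved over 15 mm or tipped (distance of any of cone_head, ball_head from where it was at the start of the episode above 0.015 m or angle between any of cone_head, ball_head's own z axis and vertical above 0.35 rad).
It fails at once if the bottle or the jar is moved over 20 mm or tipped (distance of any of bottle, jar from where it was at the start of the episode above 0.02 m or angle between any of bottle, jar's own z axis and vertical above 0.35 rad).
It also fails if it takes over 72 s, if anything falls off the work surface, if the arm or the gripper's body presses on something with over 40 N, if the wrist force passes 120 N, or if a joint passes its speed limit or range.

### The arm

A 7-joint arm with a two-finger parallel gripper is mounted at the origin on the work surface. World frame = base frame: x ahead of the robot, y to its left, z up, the work surface at z = 0. Lengths are in mm, angles in rad, forces in N, time in s.
With the tool pointing down it reaches from about 400 to 875 mm from the base axis. Payload 4.4 kg.
Tool frame: the origin (TCP) lies between the finger pads; the fingertips stand ctrl.tip_reach ahead of it and the grasp point (between the pads) lies 8 mm behind it (ctrl.tip_reach is the distance from the TCP to the fingertips, in mm); z points along the fingers, y is the direction in which the jaws open and shut (so a half turn about z gives the same grasp; the last joint's range is limited). The gripper opens to 85 mm and grips with 20 to 120 N. Pads are 22 mm wide; open, the fingers measure 114 mm over their backs; the gripper's body (76 mm by 85 mm) begins 54 mm behind the grasp point. The pads swing forward as they close: fully open they stand 13 mm farther back than shut.
Start: joints at [1.192, 0.628, 0.038, 1.517, -0.027, 0.996, -0.02], TCP at [200.048, -618.465, 242.313] pointing down, gripper open.
Joint ranges: [-3.06, 3.06], [-0.37, 2.12], [-1.25, 1.32], [0.18, 2.47], [-1.1, 4.24], [0.23, 1.98], [-2.94, 2.94]. Speed limits (rad/s): [2.57, 2.57, 3.14, 3.14, 3.14, 3.14, 3.14].

### API

Orientations are given as [roll, pitch, yaw] about the fixed x, y, z axes, in that order (R = Rz(yaw) Ry(pitch) Rx(roll)).
In Python, from cell import status, viewer, order, ctrl gives the robot as it stands.
- The arm moves only by the tool play_rows, never from a script. Its argument "series" is a list of rows, each a list of 5 numbers: the shift along the tool's x, y, z in cm, then the turn about the tool's z in degrees, then the closure, from 0 (fully open) to 1 (shut). In form: [[x, y, z, yaw, gripper], ...]. A call has 1 to 8 rows; each row is the pose to reach, as a shift and turn from the pose commanded when the call began, along the tool's axes at that moment; what a row does not reach only later rows make up. A row lasts 1/10 s, in which the tool goes at most 50 mm and 8.59 degrees, less where a joint would pass 70% of its speed; a pose out of reach is approached as far as the arm can. A call with a gripper value outside its range is refused whole. The fingers move at their own pace and stop on an object; the grip force is fixed at half the most. Time passes only in rows, so rows that repeat a pose let the fingers close. It gives the time, the measured TCP pose, the force and the opening at its end, in the units of the state.
- status.read_state(): the state, without advancing time (a new reading comes with each control period).
- viewer.get_image(name): name is "side" or "top"; returns a dict with "img" (420x560x3 uint8, red, green, blue), "vfov" (degrees; the focal length in pixels is half the picture's height over the tangent of half this angle, whatever the lens; pixels are square), "cx", "cy" (the principal point, pixels), "dist_coeffs" ([k1, k2, p1, p2, k3] as OpenCV has them; the pictures are not rectified), "rvec" (rotation vector, rad) and "tvec" (3), from world to camera coordinates, as OpenCV has them. Camera axes: x right, y down, z forward; pixel columns grow to the right and rows downward; lengths in mm; the calibration is good to about 2 mm. A picture is of the moment at which its call begins. There is no depth.
- order.finish_job(): hands the job in, once; it reports no verdict.
The state is a dict: "clock": time; "qpos": joint angles; "qd": joint speeds; "tau": joint torques, N m; "eef_pos": TCP position; "tool_rot": TCP orientation; "force": force on the tool from outside, world axes, zero at the start; "torque": the same for the moment, N m; "width": finger opening in mm.
Only numpy, scipy, OpenCV 4.12 (cv2) and the standard library are available. Lean on these libraries where they do the work, as an engineer would, in place of code of your own. Each camera call takes 0.05 s, during which the arm holds its last target. There are 200 camera calls.

## Working session

There is one attempt and no reset: what is moved stays moved. The work goes in short steps, Python scripts to look and compute and a tool call to move; the robot and the scene stay as the last step left them, time stands still between calls to the robot, and variables do not carry over. Pictures are saved under pics/ and viewed, about 8 in all and at most 12, crops included, and the job is handed in when it is done.

Besides the shell and the picture viewer there is one more tool, called after "Request:" as name(argument=value, ...) on one line, values as JSON. play_rows: Moves the arm, as the interface text tells. Its arguments: {"type":"object","properties":{"series":{"type":"array","items":{"type":"array","items":{"type":"number"}}}},"required":["series"]}

```bash
mkdir -p pics; ls; cat > h.py <<'E'
import numpy as np, cv2
from cell import status, viewer, order, ctrl
def cam(n):
    d=viewer.get_image(n); im=d["img"]; h=im.shape[0]
    f=h/2/np.tan(np.radians(d["vfov"])/2)
    d["K"]=np.array([[f,0,d["cx"]],[0,f,d["cy"]],[0,0,1.]]); d["D"]=np.array(d["dist_coeffs"],float)
    d["R"]=cv2.Rodrigues(np.array(d["rvec"],float))[0]; d["t"]=np.array(d["tvec"],float).ravel(); return d
def plane(d,uv,z):
    p=cv2.undistortPoints(np.array(uv,float).reshape(-1,1,2),d["K"],d["D"]).reshape(-1,2)
    r=np.c_[p,np.ones(len(p))]@d["R"]; c=-d["R"].T@d["t"]
    return c+r*((z-c[2])/r[:,2])[:,None]
def proj(d,P): return cv2.projectPoints(np.array(P,float).reshape(-1,3),np.array(d["rvec"],float),d["t"],d["K"],d["D"])[0].reshape(-1,2)
def save(d,n): cv2.imwrite("pics/"+n,cv2.cvtColor(d["img"],cv2.COLOR_RGB2BGR))
E
python3 - <<'E'
from h import *
print(status.read_state(), ctrl.tip_reach)
for n in("top","side"):
    d=cam(n); save(d,n+"0.png"); np.set_printoptions(suppress=True,precision=1); print(n,-d["R"].T@d["t"],d["D"],d["K"][0,0])
E
```

```text
pics
{'clock': 0.0, 'qpos': array([ 1.19223609,  0.62933525,  0.03845231,  1.51837147, -0.02701099,
        0.99630057, -0.02001701]), 'qd': array([ 7.94631992e-04,  8.89376167e-05, -9.84353666e-04, -2.29956001e-04,
       -8.57055022e-04, -1.36847214e-03, -1.57172446e-03]), 'tau': array([ 1.48333261e-04, -5.63395429e+01,  1.22603841e+00, -1.93441343e+01,
        1.08319178e-02,  1.05593348e-02,  1.07066944e-05]), 'eef_pos': array([ 199.83452173, -617.8824423 ,  241.3952024 ]), 'tool_rot': array([-3.13969639e+00,  2.15039315e-05,  3.12728802e-01]), 'force': array([-0.14171855, -0.62065645, -0.78702976]), 'torque': array([-0.04564773,  0.01664341,  0.02146204]), 'width': 85.40953592721019} 11.0
top [517.2  26.1 706.8] [-0.  0.  0.  0.  0.] 381.82852376348916
side [477.  685.4 588.3] [-0.1  0.   0.   0.   0. ] 438.954101004292
```

View pics/top0.png

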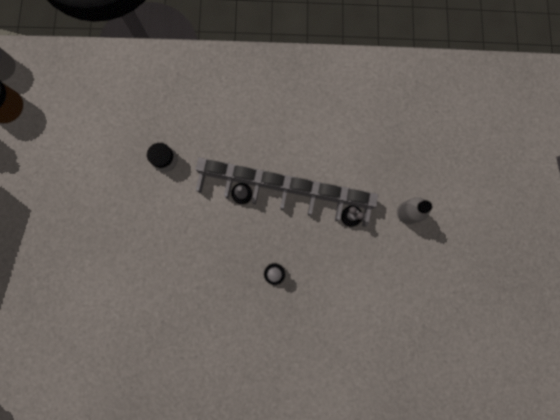

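View pics/side0.png

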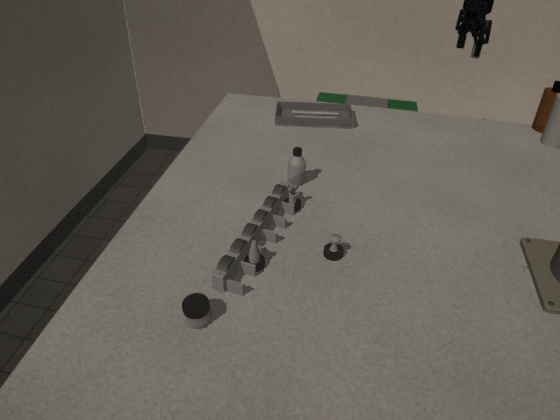

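The top view shows the jar at (160,155) and the rack running from (205,175) to (375,205). The cone head is in gap b at (242,192), the ball head in gap f at (352,215), the bottle at (415,208) and the handpiece at (275,273). The bottle is at the f end, so the order is f, e, d. The side view agrees.

```bash
python3 - <<'E'
from h import *
d=cam("top"); im=d["img"]
c=im[140:300,190:400]; c=cv2.resize(c,None,fx=3.8,fy=3.7,interpolation=cv2.INTER_CUBIC); c=np.clip(c.astype(float)*2,0,255).astype(np.uint8)
cv2.imwrite("pics/crop.png",c[...,::-1])
g=cv2.cvtColor(im,cv2.COLOR_RGB2GRAY)
print(plane(d,[(215,167),(358,197)],46), plane(d,[(275,273)],14),plane(d,[(425,207)],92),plane(d,[(352,215)],14))
for p in [(170,216),(174,244),(180,272),(185,301),(191,330),(197,358)]: print(g[p[0]-9:p[0]+12,p[1]])
E
```

```text
[[ 678.55681568  131.75779146   46.        ]
 [ 631.11860313 -121.82895212   46.        ]] [[494.93475529  21.37412575  14.        ]] [[ 609.27350655 -222.70292766   92.        ]] [[ 602.81593174 -117.67870825   14.        ]]
[72 56 53 52 51 50 51 49 49 48 44 42 42 45 43 42 49 58 62 65 64]
[107  91  68  56  54  53  52  50  51  51  50  48  43  42  44  44  40  33
  21  10  11]
[105  85  64  57  54  53  53  53  53  51  50  48  44  45  46  43  42  45
  51  59  62]
[111 101  83  61  53  52  52  52  51  51  50  48  47  43  46  48  44  41
  44  54  61]
[112 102  82  59  52  49  51  48  49  49  49  46  46  43  44  48  44  41
  45  55  61]
[109  97  75  57  52  52  51  50  50  50  50  49  44  42  44  47  42  41
  38  31  21]
```

View pics/crop.png

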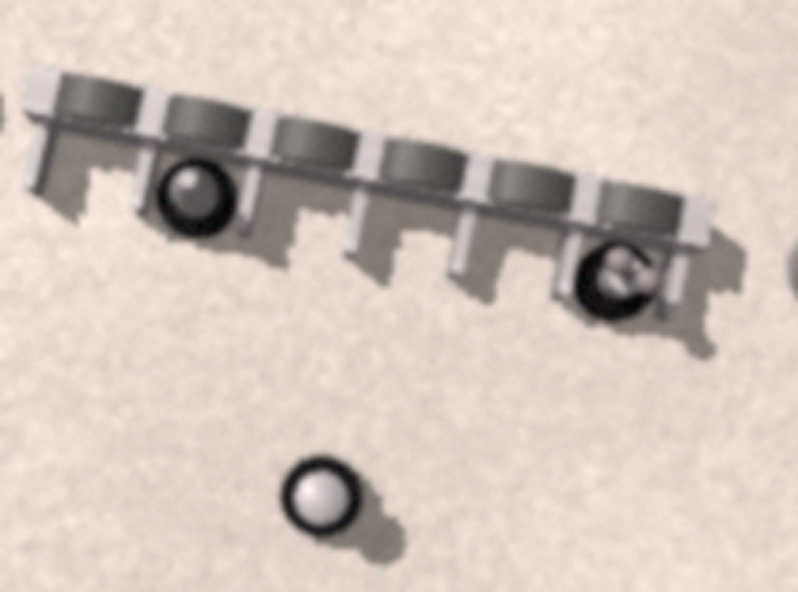

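```bash
python3 - <<'E'
from h import *
np.set_printoptions(suppress=True,precision=2)
d=cam("top"); im=d["img"]
# hand-read wall-top corners (crop/3.8,3.7) z=38
cr=np.array([(30,68),(712,198),(708,245),(28,115)])/[3.8,3.7]+[189.6,139.6]
P=plane(d,cr,38); print(P, P.mean(0)); 
v=(P[0]-P[1]+P[3]-P[2]); print("len",np.linalg.norm(v)/2,"yaw",np.degrees(np.arctan2(-v[0],v[1])),"thick",np.linalg.norm(P[0]-P[3]),np.linalg.norm(P[1]-P[2]))
# bumps by mask
big=cv2.resize(im,None,fx=4,fy=4,interpolation=cv2.INTER_CUBIC).astype(int)
g=big.mean(2); m=((big[...,0]-big[...,2]<7)&(g>32)&(g<66)).astype(np.uint8); m[:, :190*4]=0; m[:,400*4:]=0; m[:560]=0; m[840:]=0
m=cv2.morphologyEx(m,cv2.MORPH_OPEN,np.ones((13,13)))
n,l,s,c=cv2.connectedComponentsWithStats(m)
for i in range(1,n):
    if s[i,4]>1000:
        uv=(c[i]-1.5)/4; print(s[i],uv,plane(d,uv,43)[0])
# handpiece foot
g=cv2.cvtColor(im,cv2.COLOR_RGB2GRAY)
for (u,w) in [(275,273)]:
    cc=cv2.resize(g[w-20:w+21,u-20:u+21],None,fx=4,fy=4,interpolation=cv2.INTER_CUBIC)
    mm=(cc<32).astype(np.uint8); cs,_=cv2.findContours(mm,cv2.RETR_EXTERNAL,cv2.CHAIN_APPROX_NONE); k=max(cs,key=cv2.contourArea)
    e=cv2.fitEllipse(k); ctr=(np.array(e[0])-1.5)/4+[u-20,w-20]; print("foot",ctr,np.array(e[1])/4,plane(d,ctr,12)[0])
    hm=(cc>85).astype(np.uint8)
E
```

```text
[[ 696.25  165.03   38.  ]
 [ 640.42 -157.91   38.  ]
 [ 617.35 -155.72   38.  ]
 [ 672.96  164.78   38.  ]] [656.74   4.05  38.  ]
len 326.5111189871021 yaw -9.825025054588748 thick 23.291548762353948 23.165287892446795
[ 809  644   94   73 5325] [213.89 170.13] [673.56 133.94  43.  ]
[ 922  667  101   76 5300] [243.45 175.47] [665.25  81.35  43.  ]
[1034  691  102   75 5200] [271.43 181.65] [655.37  31.55  43.  ]
[1145  715  105   75 5393] [300.21 187.53] [646.08 -19.61  43.  ]
[1261  740  104   75 5393] [329.31 193.59] [636.49 -71.39  43.  ]
[ 940  750   46   43 1389] [240.98 192.93] [633.77  84.62  43.  ]
[1373  763  105   77 4972] [358.61 199.59] [ 627.01 -123.56   43.  ]
foot [274.41 273.88] [19.86 20.4 ] [493.29  22.38  12.  ]
```

```bash
cat >> h.py <<'E'
np.set_printoptions(suppress=True,precision=3)
PSI=np.radians(-10.1); O=np.array([643.7,6.3]); RX=np.array([np.cos(PSI),np.sin(PSI)]); RY=np.array([-np.sin(PSI),np.cos(PSI)])
def w(x,y): return O+x*RX+y*RY
def rk(p): q=np.array(p[:2])-O; return np.array([q@RX,q@RY])
def row(tgt,yawdeg,cur=None,curyaw=None):
    s=status.read_state(); cur=s["eef_pos"] if cur is None else np.array(cur); cy=s["tool_rot"][2] if curyaw is None else np.radians(curyaw)
    R=np.array([[np.cos(cy),np.sin(cy),0],[np.sin(cy),-np.cos(cy),0],[0,0,-1]])
    return np.r_[R.T@(np.array(tgt)-cur)/10,-(yawdeg-np.degrees(cy))]
E
python3 - <<'E'
from h import *
print(w(13,-133),rk((493.3,22.4)))
print(row([*w(13,-133),150],-10.1,[200.048,-618.465,242.313]))
E
```

```text
[ 633.175 -126.919] [-150.893  -10.525]
[ 56.337 -33.441   9.231  28.022]
```

Request:
play_rows(series=[[3.5,-2.1,0.5,3.5,1],[7,-4.2,1,7,1],[10.5,-6.3,1.5,10.5,1],[14,-8.4,2,14,1],[17.5,-10.5,2.5,17.5,1],[21,-12.6,3,21,1],[24.5,-14.7,3.5,24.5,1],[28,-16.7,4,28,1]])

```text
clock: 1.0
eef_pos: [416.0, -371.9, 202.1]
tool_rot: [-3.141, -0.0, -0.178]
force: [1.1, -0.3, -0.6]
width: -0.1
```

```bash
python3 - <<'E'
from h import *
s=status.read_state();print(s["clock"],s["eef_pos"],s["tool_rot"],s["force"],s["width"])
print(row([*w(13,-133),120],-10.1))
E
```

```text
1.0 [ 415.98  -371.914  202.125] [-3.141 -0.    -0.178] [ 1.114 -0.306 -0.615] -0.12458567768811621
[ 17.027 -27.965   8.213  -0.122]
```

Request:
play_rows(series=[[2.1,-3.5,1,0,1],[4.3,-7,2,0,1],[6.4,-10.5,3,0,1],[8.5,-14,4,0,1],[10.6,-17.5,5,0,1],[12.8,-21,6,0,1],[14.9,-24.5,7.2,0,1],[17,-28,8.2,0,1]])

```text
clock: 1.8
eef_pos: [632.2, -125.9, 119.5]
tool_rot: [3.142, 0.001, -0.176]
force: [0.8, -0.5, -0.2]
width: 0.1
```

```bash
python3 - <<'E'
from h import *
s=status.read_state();print(s["clock"],s["eef_pos"],s["tool_rot"],s["force"],s["width"],rk(s["eef_pos"]))
print(row([*w(13,-133),62],-10.1))
ims=[]
for n,c in (("top",(130,250,270,450)),("side",(140,310,200,340))):
    d=cam(n); save(d,n+"1.png"); i=d["img"][c[0]:c[1],c[2]:c[3]]; i=cv2.resize(i,(400,int(400*i.shape[0]/i.shape[1])),interpolation=cv2.INTER_CUBIC); ims.append(np.pad(i,((0,max(0,500-i.shape[0])),(0,0),(0,0)))[:500])
    print(n,proj(d,[*w(12,-130),46]))
cv2.imwrite("pics/c1.png",np.clip(np.hstack(ims)[...,::-1]*1.8,0,255).astype(np.uint8))
E
```

```text
1.8 [ 632.214 -125.928  119.52 ] [ 3.142  0.001 -0.176] [ 0.755 -0.544 -0.233] 0.1325224817192216 [  11.88  -132.193]
[0.112 0.081 5.752 0.034]
top [[359.097 196.135]]
side [[279.801 186.085]]
```

View pics/c1.png

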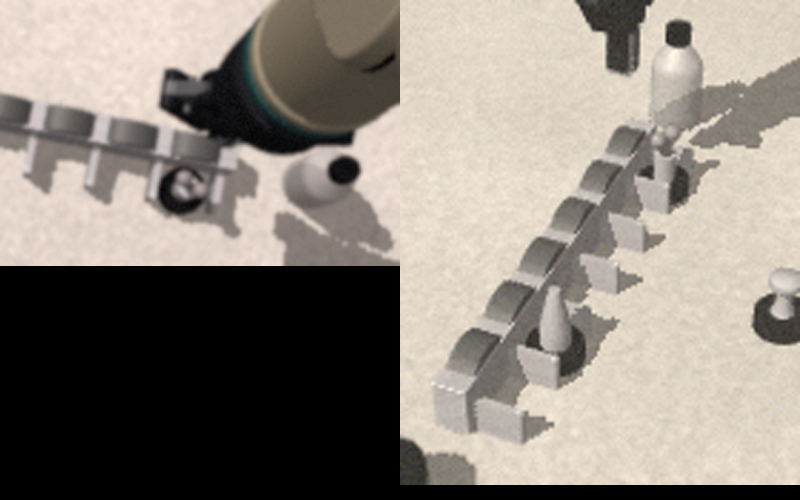

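The finger is above bump f and clear of the ball head and bottle. In the side view, f's crown is at about (280,188) and my estimate projects to (280,186). I'll descend now.

Request:
play_rows(series=[[0.1,0,2,0,1],[0.1,0,4,0,1],[0.1,0,5,0,1],[0.1,0,5.6,0,1],[0.1,0,6,0,1],[0.1,0,6.3,0,1],[0.1,0,6.6,0,1],[0.1,0,6.6,0,1]])

```text
clock: 2.7
eef_pos: [632.7, -127.8, 54.5]
tool_rot: [3.142, -0.001, -0.176]
force: [-0.1, -0.4, 0.3]
width: -0.2
```

```bash
python3 - <<'E'
from h import *
s=status.read_state();print(s["clock"],s["eef_pos"],s["tool_rot"],s["force"],rk(s["eef_pos"]))
ims=[]
for n,c in (("top",(130,250,270,450)),("side",(140,310,200,340))):
    d=cam(n); save(d,n+"2.png"); i=d["img"][c[0]:c[1],c[2]:c[3]]; i=cv2.resize(i,(400,int(400*i.shape[0]/i.shape[1])),interpolation=cv2.INTER_CUBIC); ims.append(np.pad(i,((0,max(0,500-i.shape[0])),(0,0),(0,0)))[:500])
cv2.imwrite("pics/c2.png",np.clip(np.hstack(ims)[...,::-1]*1.8,0,255).astype(np.uint8))
E
```

```text
2.7 [ 632.696 -127.8     54.546] [ 3.142 -0.001 -0.176] [-0.062 -0.403  0.307] [  12.683 -133.951]
```

View pics/c2.png

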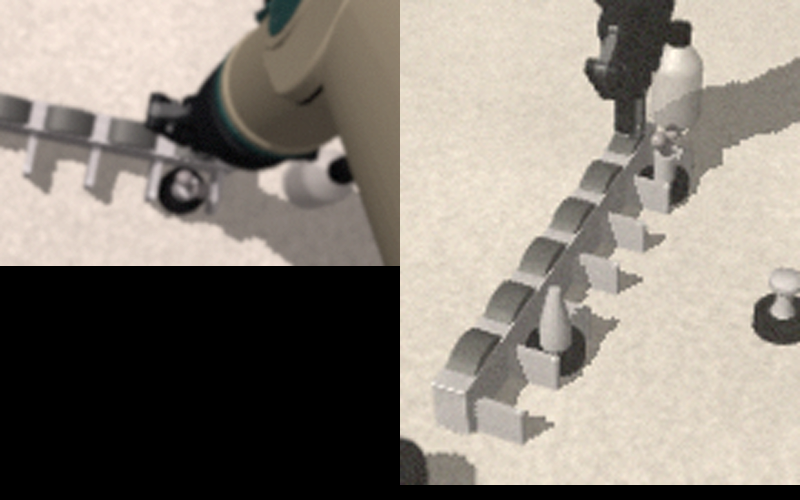

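Force has risen by about 0.8 N, which fits a dip of roughly 2.5 mm. I'll go 1.5 mm deeper and sweep toward d.

Request:
play_rows(series=[[0,0,0.1,0,1],[0,0,0.15,0,1],[0,0,0.15,0,1],[0,-0.6,0.15,0,1],[0,-1.3,0.15,0,1],[0,-2,0.15,0,1],[0,-2.6,0.15,0,1],[0,-3.2,0.15,0,1]])

```text
clock: 3.6
eef_pos: [638.1, -94.9, 52.7]
tool_rot: [-3.141, 0.0, -0.175]
force: [0.0, -0.2, -0.3]
width: -0.2
```

```bash
python3 - <<'E'
from h import *
s=status.read_state();print(s["clock"],s["eef_pos"],s["force"],rk(s["eef_pos"]))
E
```

```text
3.6 [638.076 -94.901  52.681] [ 0.05  -0.185 -0.263] [  12.21  -100.619]
```

Request:
play_rows(series=[[0,-0.6,0,0,1],[0,-1.2,0,0,1],[0,-1.8,0,0,1],[0,-2.3,0,0,1],[0,-2.3,0,0,1]])

```text
clock: 4.1
eef_pos: [642.4, -72.0, 52.8]
tool_rot: [-3.141, -0.0, -0.175]
force: [1.4, 0.7, 0.5]
width: -0.2
```

```bash
python3 - <<'E'
from h import *
s=status.read_state();print(s["clock"],s["eef_pos"],s["force"],rk(s["eef_pos"]))
ims=[]
for n,c in (("top",(130,250,270,450)),("side",(140,310,200,340))):
    d=cam(n); i=d["img"][c[0]:c[1],c[2]:c[3]]; i=cv2.resize(i,(400,int(400*i.shape[0]/i.shape[1])),interpolation=cv2.INTER_CUBIC); ims.append(np.pad(i,((0,max(0,500-i.shape[0])),(0,0),(0,0)))[:500])
cv2.imwrite("pics/c3.png",np.clip(np.hstack(ims)[...,::-1]*1.8,0,255).astype(np.uint8))
E
```

```text
4.1 [642.397 -72.008  52.85 ] [1.368 0.706 0.472] [ 12.449 -77.323]
```

View pics/c3.png

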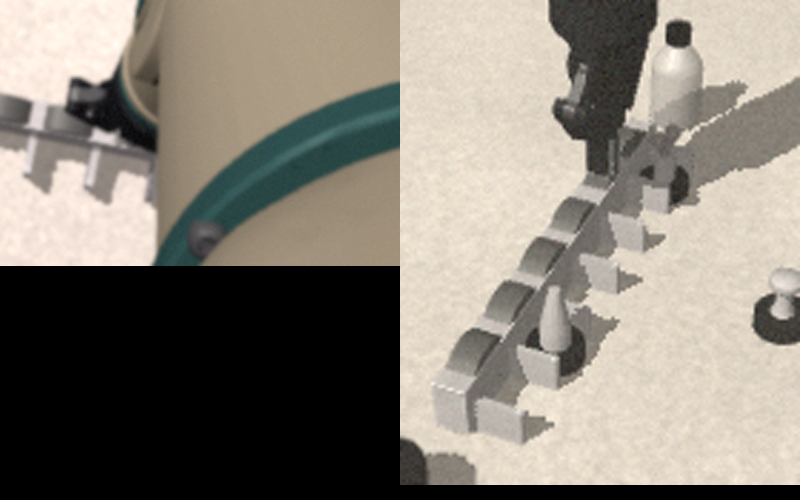

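The finger is on bump e, which is visibly pressed, and f has sprung back. I'll continue to d and then lift.

Request:
play_rows(series=[[0,-0.7,0,0,1],[0,-1.4,0,0,1],[0,-2.1,0,0,1],[0,-2.8,0,0,1],[0,-3.5,0,0,1],[0,-4.2,0,0,1],[0,-4.9,0,0,1],[0,-5.0,0,0,1]])

```text
clock: 5.0
eef_pos: [651.1, -22.5, 52.9]
tool_rot: [-3.141, -0.0, -0.174]
force: [0.4, 0.3, 0.2]
width: 0.1
```

Request:
play_rows(series=[[0,0,0,0,1],[0,0,0,0,1]])

```text
clock: 5.2
eef_pos: [650.8, -24.3, 52.9]
tool_rot: [-3.141, -0.0, -0.176]
force: [-0.2, 0.6, 0.9]
width: 0.0
```

```bash
python3 - <<'E'
from h import *
s=status.read_state();print(s["clock"],s["eef_pos"],s["force"],rk(s["eef_pos"]))
ims=[]
for n,c in (("top",(130,250,270,450)),("side",(140,310,200,340))):
    d=cam(n); i=d["img"][c[0]:c[1],c[2]:c[3]]; i=cv2.resize(i,(400,int(400*i.shape[0]/i.shape[1])),interpolation=cv2.INTER_CUBIC); ims.append(np.pad(i,((0,max(0,500-i.shape[0])),(0,0),(0,0)))[:500])
cv2.imwrite("pics/c4.png",np.clip(np.hstack(ims)[...,::-1]*1.8,0,255).astype(np.uint8))
E
```

```text
5.2 [650.846 -24.276  52.875] [-0.188  0.65   0.885] [ 12.398 -28.849]
```

View pics/c4.png

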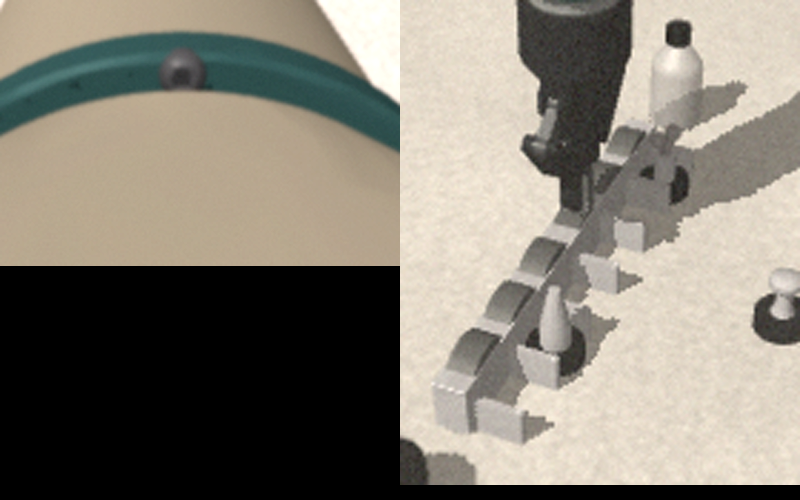

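Request:
play_rows(series=[[0,0,-2,0,0.8],[0,0,-5,0,0.8],[-2,-0.2,-6,0,0.8],[-5,-0.5,-6,0,0.8],[-9,-0.8,-6,0,0.8],[-13,-1.2,-6,0,0.8],[-17,-1.5,-6,0,0.8],[-21.2,-1.8,-6,0,0.8]])

```text
clock: 6.1
eef_pos: [444.0, 30.3, 113.1]
tool_rot: [3.141, -0.001, -0.177]
force: [-0.4, 1.5, -0.8]
width: 17.2
```

```bash
python3 - <<'E'
from h import *
s=status.read_state();print(s["clock"],s["eef_pos"],s["tool_rot"],s["force"],s["width"],rk(s["eef_pos"]))
print(row([*w(-200,-10.5),16],-10.1))
d=cam("side"); save(d,"s5.png")
E
```

```text
6.1 [444.013  30.33  113.057] [ 3.141 -0.001 -0.177] [-0.405  1.532 -0.781] 17.22009703443066 [-200.806  -11.361]
[ 0.081 -0.086  9.706 -0.03 ]
```

View pics/s5.png

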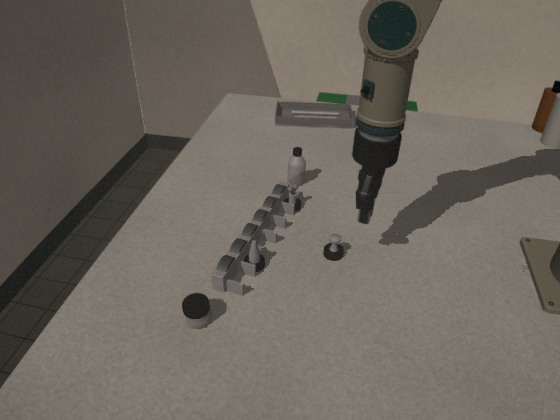

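The finger is behind the handpiece, which hasn't moved from (333,250). All six bumps are up and the bystanders haven't moved. I'll descend.

Request:
play_rows(series=[[0,0,2.5,0,0.8],[0,0,5,0,0.8],[0,0,7,0,0.8],[0,0,8.5,0,0.8],[0,0,9.5,0,0.8],[0,0,9.7,0,0.8]])

```text
clock: 6.75
eef_pos: [445.2, 30.1, 14.7]
tool_rot: [3.14, 0.001, -0.177]
force: [0.9, -0.0, -0.7]
width: 17.3
```

```bash
python3 - <<'E'
from h import *
s=status.read_state();print(s["clock"],s["eef_pos"],s["force"],s["width"],rk(s["eef_pos"]))
d=cam("side"); print(proj(d,[493.3,22.4,7]),proj(d,[*w(-20,-26),7]))
i=d["img"][180:320,200:410]; cv2.imwrite("pics/s6.png",np.clip(cv2.resize(i,None,fx=3.8,fy=3.8,interpolation=cv2.INTER_CUBIC)[...,::-1]*1.8,0,255).astype(np.uint8))
E
```

```text
6.75 [445.21   30.059  14.678] [ 0.928 -0.038 -0.659] 17.29090436306849 [-199.581  -11.418]
[[333.571 250.481]] [[275.507 230.05 ]]
```

View pics/s6.png

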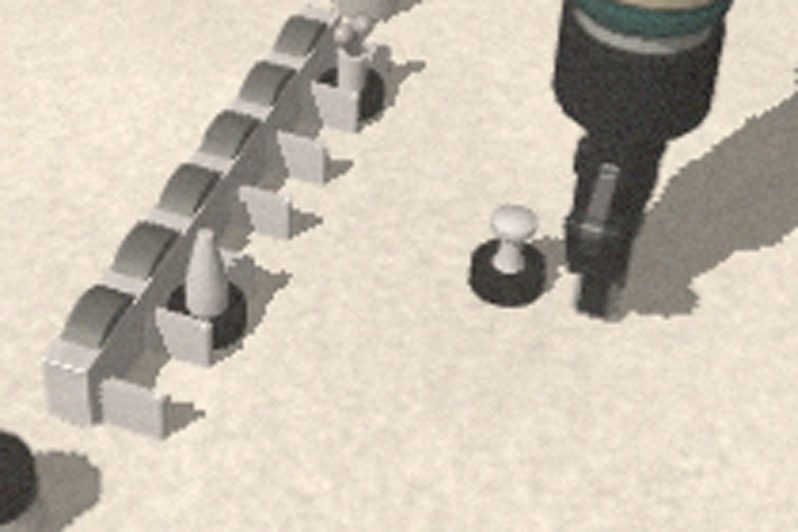

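The side view agrees with my handpiece estimate (333.6,250.5). I'll start the push.

Request:
play_rows(series=[[1,0,0,0,0.8],[2,-0.1,0,0,0.8],[2.6,0,0,0,0.8],[3.3,0.15,0,0,0.8],[4.0,0.3,0,0,0.8],[4.7,0.45,0,0,0.8],[5.4,0.6,0,0,0.8],[6.1,0.75,0,0,0.8]])

```text
clock: 7.6
eef_pos: [504.4, 12.2, 15.8]
tool_rot: [-3.142, 0.0, -0.176]
force: [-1.2, 0.6, 0.4]
width: 16.9
```

Request:
play_rows(series=[[0.6,0.12,0,0,0.8],[1.2,0.24,0,0,0.8],[1.8,0.36,0,0,0.8],[2.4,0.48,0,0,0.8],[3.0,0.6,0,0,0.8],[3.5,0.7,0,0,0.8],[4.0,0.7,0,0,0.8]])

```text
clock: 8.3
eef_pos: [542.5, -1.8, 15.8]
tool_rot: [3.141, -0.0, -0.176]
force: [-1.0, 0.9, -0.0]
width: 17.2
```

```bash
python3 - <<'E'
from h import *
s=status.read_state();print(s["clock"],s["eef_pos"],s["force"],s["width"],rk(s["eef_pos"]))
d=cam("side"); print((proj(d,[[*w(rk(s["eef_pos"])[0]+29,-26),7],[*w(-20,-26),7]])-[200,180])*3.8)
i=d["img"][180:320,200:410]; cv2.imwrite("pics/s7.png",np.clip(cv2.resize(i,None,fx=3.8,fy=3.8,interpolation=cv2.INTER_CUBIC)[...,::-1]*1.8,0,255).astype(np.uint8))
E
```

```text
8.3 [542.547  -1.811  15.845] [-1.025  0.875 -0.01 ] 17.155054618095914 [-98.163 -25.724]
[[370.741 212.082]
 [286.927 190.189]]
```

View pics/s7.png

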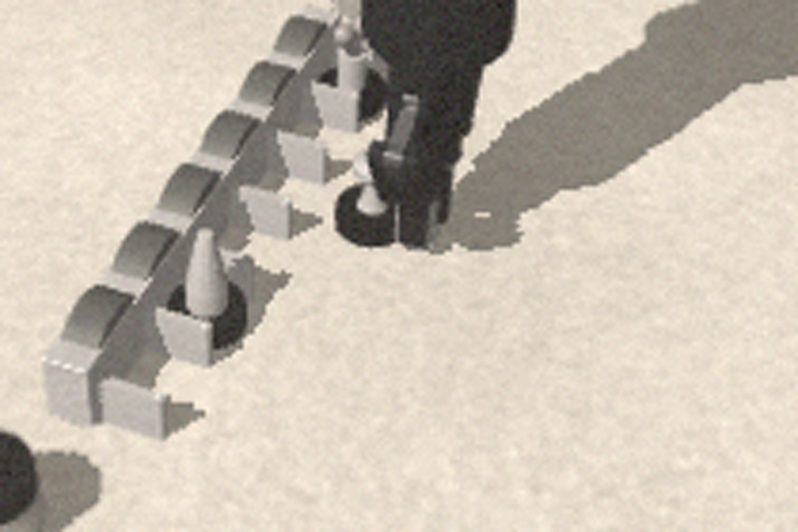

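The handpiece is upright and nested between the fingertips. Its foot is at about (372,215) in the crop (predicted (371,212)), in line with gap d. I'll push it straight in.

Request:
play_rows(series=[[0.7,0,0,0,0.8],[1.4,0,0,0,0.8],[2.1,0,0,0,0.8],[2.8,0,0,0,0.8],[3.4,0,0,0,0.8],[3.9,0,0,0,0.8],[4.3,0,0,0,0.8],[4.5,0,0,0,0.8]])

```text
clock: 9.15
eef_pos: [586.9, -9.4, 15.8]
tool_rot: [3.142, -0.0, -0.176]
force: [-0.9, 0.5, 0.6]
width: 17.2
```

```bash
python3 - <<'E'
from h import *
s=status.read_state();print(s["clock"],s["eef_pos"],s["force"],s["width"],rk(s["eef_pos"]))
E
```

```text
9.15 [586.885  -9.374  15.834] [-0.86   0.454  0.616] 17.178827269194322 [-53.186 -25.394]
```

Request:
play_rows(series=[[0.1,0,0,0,0.8],[0.2,0,0,0,0.8],[0.3,0,0,0,0.8],[0.3,0,0,0,0.8]])

```text
clock: 9.55
eef_pos: [589.5, -9.8, 15.8]
tool_rot: [-3.142, -0.0, -0.176]
force: [-0.6, -0.5, -0.4]
width: 17.2
```

Request:
play_rows(series=[[0.1,0,0,0,0.8],[0.1,0,0,0,0.8]])

```text
clock: 9.75
eef_pos: [590.5, -10.0, 15.9]
tool_rot: [-3.142, -0.0, -0.176]
force: [-0.3, 0.4, -0.1]
width: 16.6
```

Request:
play_rows(series=[[0.1,0,0,0,0.8],[0.1,0,0,0,0.8]])

```text
clock: 9.95
eef_pos: [591.5, -10.2, 15.8]
tool_rot: [-3.142, -0.0, -0.176]
force: [-1.3, 0.4, -0.1]
width: 17.0
```

Request:
play_rows(series=[[0.1,0,0,0,0.8],[0.1,0,0,0,0.8]])

```text
clock: 10.15
eef_pos: [592.5, -10.4, 15.8]
tool_rot: [3.142, -0.0, -0.176]
force: [-0.8, -0.4, -0.1]
width: 17.0
```

```bash
python3 - <<'E'
from h import *
s=status.read_state();print(s["clock"],s["eef_pos"],s["force"],s["width"],rk(s["eef_pos"]))
d=cam("side")
i=d["img"][180:280,230:380]; cv2.imwrite("pics/s8.png",np.clip(cv2.resize(i,None,fx=5.2,fy=5.2,interpolation=cv2.INTER_CUBIC)[...,::-1]*1.8,0,255).astype(np.uint8))
E
```

```text
10.15 [592.542 -10.39   15.831] [-0.85  -0.36  -0.112] 17.046486201367085 [-47.439 -25.403]
```

View pics/s8.png

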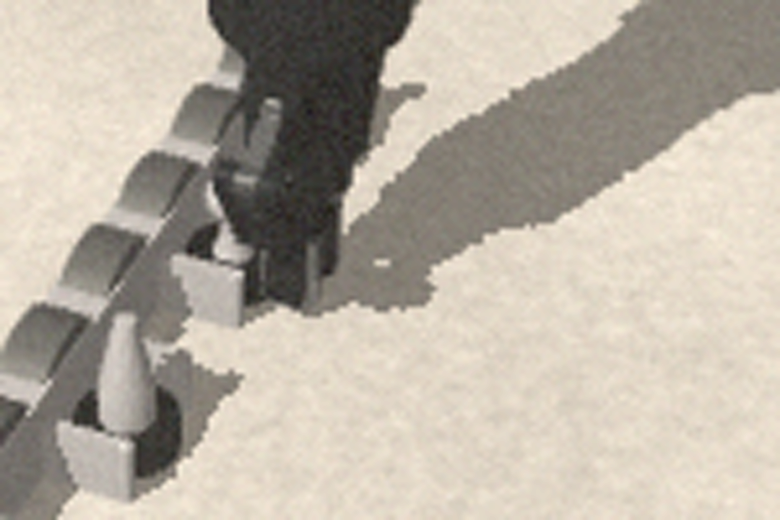

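The foot is inside gap d but there's no wall contact force yet, and the two spread fingers are close to the fins. I'll back off, shut the fingers and finish with the narrow tip.

Request:
play_rows(series=[[-0.6,0,0,0,0.8],[-0.8,0,0,0,1],[-0.8,0,0,0,1],[-0.8,0,0,0,1],[-0.8,0,0,0,1]])

```text
clock: 10.7
eef_pos: [584.7, -9.0, 15.9]
tool_rot: [3.142, -0.0, -0.176]
force: [-0.5, 0.4, -0.1]
width: 0.1
```

Request:
play_rows(series=[[0.2,0,0,0,1],[0.4,0,0,0,1],[0.5,0,0,0,1],[0.6,0,0,0,1],[0.7,0,0,0,1],[0.7,0,0,0,1]])

```text
clock: 11.3
eef_pos: [590.6, -10.0, 15.7]
tool_rot: [-3.141, 0.002, -0.176]
force: [-2.6, 0.1, 2.0]
width: 0.0
```

Request:
play_rows(series=[[0.1,0,0,0,1],[0.1,0,0,0,1]])

```text
clock: 11.5
eef_pos: [590.7, -10.0, 15.6]
tool_rot: [-3.141, 0.003, -0.176]
force: [-5.4, 0.2, 3.5]
width: 0.4
```

Request:
play_rows(series=[[0.1,0,0,0,1],[0.1,0,0,0,1]])

```text
clock: 11.7
eef_pos: [590.8, -10.0, 15.5]
tool_rot: [-3.141, 0.005, -0.176]
force: [-7.1, 1.6, 4.6]
width: -0.1
```

The push is firmly blocked (about 7 N, no further travel), so the foot is against the wall. I'll retreat back and up.

Request:
play_rows(series=[[-0.5,0,0,0,1],[-2,0,0,0,1],[-5,0,0,0,1],[-8,0,-2,0,1],[-10,0,-6,0,1],[-12,0,-11,0,1],[-14,0,-16,0,1],[-16,0,-20,0,1]])

```text
clock: 12.5
eef_pos: [437.2, 17.1, 215.5]
tool_rot: [-3.141, -0.003, -0.177]
force: [2.0, 1.0, 0.0]
width: -0.1
```

Request:
play_rows(series=[[-3,-4,0,0,1],[-4,-8,0,0,1],[-4,-12,0,0,1],[-4,-16,0,0,1],[-4,-20,0,0,1],[-4,-24,0,0,1],[-4,-28,0,0,1],[-4,-28,0,0,1]])

```text
clock: 13.3
eef_pos: [447.1, 307.0, 213.2]
tool_rot: [-3.138, -0.002, -0.167]
force: [0.2, 0.3, -0.2]
width: -0.2
```

```bash
python3 - <<'E'
from h import *
s=status.read_state();print(s["clock"],s["eef_pos"],s["force"])
d=cam("top"); im=d["img"]; g=cv2.cvtColor(im,cv2.COLOR_RGB2GRAY)
i=im[140:300,190:400]; cv2.imwrite("pics/t9.png",np.clip(cv2.resize(i,None,fx=3.8,fy=3.7,interpolation=cv2.INTER_CUBIC)[...,::-1]*2.,0,255).astype(np.uint8))
for h,xy in (("d",(-20,-26)),("b",(-20,78)),("f",(-20,-130))):
    u,v=np.round(proj(d,[*w(*xy),14])[0]).astype(int)
    cc=cv2.resize(g[v-16:v+17,u-16:u+17],None,fx=4,fy=4,interpolation=cv2.INTER_CUBIC)
    k=max(cv2.findContours((cc<28).astype(np.uint8),cv2.RETR_EXTERNAL,cv2.CHAIN_APPROX_NONE)[0],key=cv2.contourArea)
    e=cv2.minEnclosingCircle(k); c=(np.array(e[0])-1.5)/4+[u-16,v-16]; p=plane(d,c,13)[0]; print(h,c,e[1]/4,p,rk(p))
E
```

```text
13.3 [447.128 306.984 213.158] [ 0.208  0.303 -0.185]
d [296.998 204.02 ] 10.66192626953125 [620.91  -16.206  13.   ] [-18.49  -26.154]
b [241.459 192.886] 10.823076248168945 [639.14   86.384  13.   ] [-18.533  78.043]
f [351.253 215.571] 10.755107879638672 [ 601.849 -116.498   13.   ] [ -19.668 -128.234]
```

View pics/t9.png

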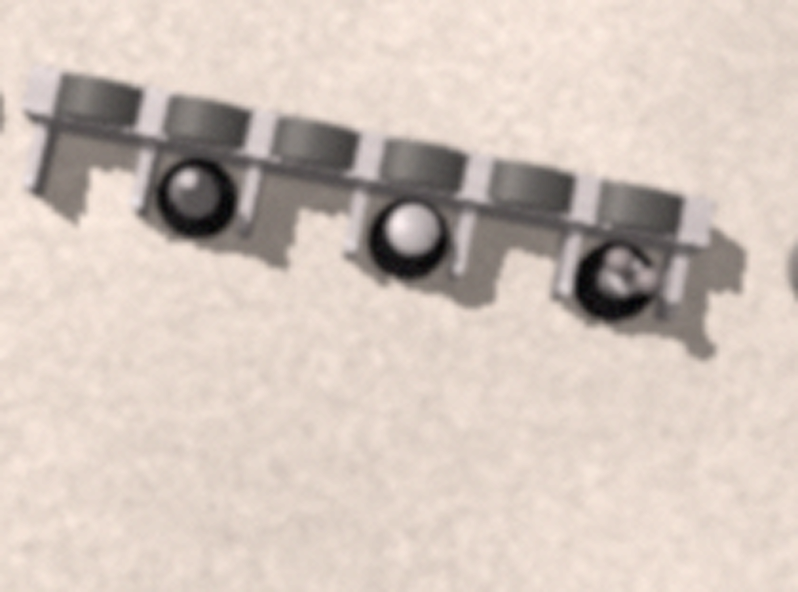

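The handpiece stands upright in gap d at rack (-18.5, -26.2), in line with the docked heads: the cone head measures x = -18.5 and the ball head -19.7. The bystanders haven't moved and the arm is clear, so I'm handing in.

```bash
python3 -c "
from h import *
print(order.finish_job())"
```

```text
the job is handed in; nothing more can be done
None
```

I swept the shut fingertip over bumps f, e and d in one low pass from the bottle's end. Then I pushed the handpiece into gap d, the third from the bottle, until the foot stopped against the back wall, and moved the arm clear. I handed the job in at about 13 s; it reports no verdict.

- **Bumps:** I aimed for dips of about 3–4 mm. The force readings rose by roughly 1 N on each bump, close to sensor noise. The pictures showed e and d pressed, and all six bumps up afterwards. The finger never reached bump c.
- **Handpiece:** the last push was blocked at about 7 N with no further travel. The final top view shows it upright at rack (-18.5, -26.2) mm against a target of (-20, -26). The docked cone head also measures x = -18.5 mm, so the 1.5 mm difference is probably my rack estimate.
- **Disagreement:** the first push, with the fingers slightly open, went about 2 mm past where I expected the foot to be home, with no rise in force. I backed off and finished with the fingers shut.
- **Everything else:** the docked heads stayed in their gaps, and the bottle and jar had not moved in the side view just before the push. I did not measure those two again at the end. The arm finished about 290 mm to the side, at a height of 213 mm.

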